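# Seat the food pan in its delivery carrier and snap the latch shut

### The job

Get the covered steel food pan ready for delivery: push it along its carrier until it stands fully home against the carrier's back stop, then flip the carrier's latch lever over past its centre so that it snaps down across the front of the pan. Nothing needs picking up: do not lift or tip the pan, and leave the stack of cups, the soap bottle and the small pot where they stand.

Things in the scene. Friction and masses are not known exactly. Their poses are not given: they have to be found in the camera images.
- carrier: Heavy aluminium carrier, does not move. Origin on the worktop; +x into the carrier to its back stop, +y its left, z up. Base plate 4 mm thick, x -185..65, y +-100 mm. Side walls: inner faces y +-92, outer +-97, x -65..65, 50 mm high; thin carry bars beside them out to y +-117. Mouth open to -x. Latch post with spring at x -102..-51, y 100..124, 54 mm high. All heights are from the worktop.
- pan: Closed steel pan, 0.5 to 0.95 kg, slides at 3 to 12 N. Origin: centre of underside. 108 mm along its x, 176 along its y, straight sides 65 high, lid top at 73, black knob 28 across up to 97 mm. Starts on the base plate (underside 4 mm up), square to the carrier within 2 degrees, 40 to 78 mm short of home. Fully home: back face on the back stop, origin at carrier x 0, y 0 +-4 mm.
- latch (a joint): Lever turning about the carrier's x axis at point latch_axis, with a spring away from dead centre both ways. 0: open, leaning 0.7 rad outwards to carrier +y. 0.7: straight up, dead centre; past it the lever snaps on by itself. 2.27: closed, level across the pan's front. Pushed over from its +y side with under 3 N halfway up. With the pan over 5 mm short of home it lands on the pan and cannot close.
- latch_axis (a point): Latch lever's pivot, on the lever's centre line, at carrier (-70, 112, 44) mm. From it runs a steel bar 10 mm thick, 100 mm long to the centre of its end ball.
- latch_tip (a point): Centre of the lever's black end ball, 22 mm across. Open it is at carrier (-70, 176, 120) mm, closed at carrier (-70, 12, 44) mm.
- back_stop (a point): Middle of the back stop's inner face, at carrier (54, 0, 30) mm, which the pan's back face meets when home. The stop's top is 60 mm above the worktop.
- cups: Stack of cream paper cups, 74 mm across and 114 mm high, origin centre of its underside. Leave it alone. Stands right of the carrier, near its front.
- soap: Yellow plastic bottle, 56 mm across and 130 mm high, origin centre of its underside. Leave it alone. Stands left of the carrier, beside its back half.
- pot: Small open steel pot, about 100 mm across plus handles, 75 mm high, origin centre of its underside. Leave it alone. Stands right of the carrier's back half.
Mind the look-alikes: they are no part of the job. Leave any green, pink or purple look-alike of the pan alone.

How it is judged:
On the way, in this order (a step that is already met when the one before it is completed fails the run):
1. the pan stands home against the back stop while the latch is still open (x of pan in the frame of carrier above -0.006 m and value of joint latch below 0.7 rad), for 0.1 s.
2. the latch has been flipped over and has snapped shut (value of joint latch above 2.17 rad), for 0.2 s.
At the end, for the whole second after the job is handed in: The pan stands level on the carrier's base plate with its origin within 6 mm of fully home (against the back stop), at rest, and the latch lever is closed (above 2.17 rad) (x of pan in the frame of carrier between -0.006 and 0.006 m and y of pan in the frame of carrier between -0.008 and 0.008 m and z of pan in the frame of carrier below 0.008 m and angle between pan's own z axis and vertical below 0.05 rad and linear speed of pan below 0.01 m/s and value of joint latch above 2.17 rad); the robot touches nothing.
It fails at once if the pan is lifted more than 12 mm off the carrier or tipped by more than about 11 degrees (z of pan in the frame of carrier above 0.016 m or angle between pan's own z axis and vertical above 0.2 rad).
It fails at once if a bystander (cups, soap bottle, pot) is shifted by more than 20 mm or tipped (distance of any of cups, soap, pot from where it was at the start of the episode above 0.02 m or angle between any of cups, soap, pot's own z axis and vertical above 0.3 rad).
It also fails if it takes over 48 s, if anything falls off the work surface, if the arm or the gripper's body presses on something with over 40 N, if the wrist force passes 120 N, or if a joint passes its speed limit or range.

### The arm

A 6-joint arm with a two-finger parallel gripper is mounted at the origin on the work surface. World frame = base frame: x ahead of the robot, y to its left, z up, the work surface at z = 0. Lengths are in m, angles in rad, forces in N, time in s.
With the tool pointing down it reaches from about 0.25 to 0.775 m from the base axis. Payload 4 kg.
Tool frame: the origin (TCP) lies on the centre line of the jaws, within the pads' length; the fingertips stand 8 mm ahead of it and the grasp point (between the pads) lies 11 mm behind it; z points along the fingers, y is the direction in which the jaws open and shut (so a half turn about z gives the same grasp; the last joint's range is limited). The gripper opens to 94 mm and grips with 3 to 60 N. Pads are 16 mm wide; open, the fingers measure 119 mm over their backs; the gripper's body (75 mm by 177 mm) begins 78 mm behind the grasp point.
Start: joints at [-1.328, 0.087, 1.371, -0, 1.684, -0.103], TCP at [0.186, -0.517, 0.193] pointing down, gripper open.
Joint ranges: [-3.1, 3.1], [-0.76, 2.03], [0.27, 2.55], [-1.08, 4.22], [0.17, 2.65], [-2.57, 2.57]. Speed limits (rad/s): [2.79, 2.79, 3.14, 3.14, 3.14, 3.14].

### API

Orientations are given as [roll, pitch, yaw] about the fixed x, y, z axes, in that order (R = Rz(yaw) Ry(pitch) Rx(roll)).
In Python, from bench import * gives the robot as it stands.
- The arm moves only by the tool step_arm, never from a script. Its argument "steps" is a list of rows, each an object of numbers: "jaw": the opening, from 0 (shut) to 1 (fully open); "tx", "ty", "tz": the shift along the tool's x, y, z in m; "ax", "ay", "az": the turn, a rotation vector about the tool's x, y, z in rad. In form: [{"jaw": .., "tx": .., "ty": .., "tz": .., "ax": .., "ay": .., "az": ..}, ...]. A call has 1 to 8 rows; each row is the pose to reach, as a shift and turn from the pose measured when the call began, along the tool's axes at that moment; what a row does not reach only later rows make up. A row lasts 1/10 s, in which the tool goes at most 50 mm and 8.59 degrees, less where a joint would pass 70% of its speed; a pose out of reach is approached as far as the arm can. A call with a gripper value outside its range is refused whole. The fingers move at their own pace and stop on an object; the grip force is fixed at half the most. Time passes only in rows, so rows that repeat a pose let the fingers close. It gives the time, the measured TCP pose, the force and the opening at its end, in the units of the state.
- get_obs(): the state, without advancing time (a new reading comes with each control period).
- snapshot(name): name is "scene" or "side" or "wrist"; returns (picture, depth): 400x640x3 uint8, red, green, blue; 400x640 float32, m along the optical axis (not along the pixel's ray), 0 where there is no reading.
- camera_model(name): a dict with "intrinsics" (3x3 intrinsics, pixels), "origin" and "orientation" of the camera in the world. Camera axes: x right, y down, z forward; pixel columns grow to the right and rows downward; lengths in m; the calibration is good to about 2 mm. The wrist camera is an equidistant fisheye: a pixel r from the principal point sees the ray r / f radians off the axis. A picture is of the moment at which its call begins: read the wrist's pose just before it. camera_model takes no time and is no camera call; for the wrist camera it gives the pose at the moment of the call.
- close_job(): hands the job in, once; it reports no verdict.
Trained networks look in the newest picture that a camera, given by its name, has taken for a name from the list of things; names that differ only in an ending like _2 or _b are one class to them, and where a whole thing is asked for, a point or a joint stands for the part that bears it (a point fixed in the world has none). Each returns a list of dicts, best first, with "confidence" (0 to 1); they miss things now and then, are a little off and sometimes report something else, mostly with a low value. They report only what shows in the picture. A call takes as long as a camera call. They do not tell look-alikes from the thing itself.
- silhouettes(camera, query): "pixels" (400x640 bool, what is visible of it) and "rect" ([left, top, right, bottom] in pixels, round what is visible of it).
The state is a dict: "time": time; "joint_positions": joint angles; "qvel": joint speeds; "joint_torque": joint torques, N m; "tool_pos": TCP position; "ee_rot": TCP orientation; "wrist_force": force on the tool from outside, world axes, zero at the start; "wrist_torque": the same for the moment, N m; "width": finger opening in m.
Only numpy, scipy, OpenCV 4.12 (cv2) and the standard library are available. Lean on these libraries where they do the work, as an engineer would, in place of code of your own. Each camera call takes 0.05 s, during which the arm holds its last target. There are 200 camera calls.

## Working session

There is one attempt and no reset: what is moved stays moved. The work goes in short steps, Python scripts to look and compute and a tool call to move; the robot and the scene stay as the last step left them, time stands still between calls to the robot, and variables do not carry over. Pictures are saved under pics/ and viewed, about 8 in all and at most 12, crops included, and the job is handed in when it is done.

Besides the shell and the picture viewer there is one more tool, called after "Call:" as name(argument=value, ...) on one line, values as JSON. step_arm: Moves the arm, as the interface text tells. Its arguments: {"type":"object","properties":{"steps":{"type":"array"}},"required":["steps"]}

```bash
mkdir -p pics; cat > h.py <<'E'
from bench import *
import numpy as np, cv2
from scipy.spatial.transform import Rotation as R
def camR(m):
    o=np.array(m["orientation"],float)
    return o if o.shape==(3,3) else (R.from_euler('xyz',o).as_matrix() if o.size==3 else R.from_quat(o).as_matrix())
def cloud(name,d):
    m=camera_model(name);K=np.array(m["intrinsics"])
    v,u=np.mgrid[0:400,0:640]
    P=np.stack([(u-K[0,2])/K[0,0]*d,(v-K[1,2])/K[1,1]*d,d],-1)
    return P@camR(m).T+np.array(m["origin"])
def proj(name,p):
    m=camera_model(name);K=np.array(m["intrinsics"])
    q=(np.atleast_2d(p)-np.array(m["origin"]))@camR(m)
    return np.stack([q[:,0]/q[:,2]*K[0,0]+K[0,2],q[:,1]/q[:,2]*K[1,1]+K[1,2]],-1)
E
python3 - <<'E'
from h import *
for n in("scene","side"):
    p,d=snapshot(n);np.savez(n,p=p,d=d);cv2.imwrite(f"pics/{n}.png",p[...,::-1])
    C=cloud(n,d);m=camera_model(n);print(n,m)
    for q in("pan","carrier","latch"):
        for s in silhouettes(n,q)[:4]:
            k=s["pixels"]&(d>0);print(q,round(s["confidence"],2),s["rect"],np.median(C[k],0).round(3) if k.any() else None)
print(get_obs())
E
```

```text
scene {'intrinsics': array([[483.61791622,   0.        , 320.13227455],
       [  0.        , 483.61791622, 194.60014665],
       [  0.        ,   0.        ,   1.        ]]), 'origin': array([ 0.99334252, -0.4143857 ,  1.08910831]), 'orientation': array([-2.56764107, -0.0073153 ,  0.90711714])}
pan 0.86 [291.7, 317.9, 383.3, 397.1] [ 0.814 -0.222  0.073]
pan 0.72 [290.6, 185.4, 375.9, 256.5] [ 0.557 -0.028  0.076]
pan 0.7 [123.2, 159.2, 203.0, 239.1] [ 0.248 -0.317  0.072]
carrier 0.73 [276.8, 169.5, 399.0, 283.2] [ 0.605 -0.023  0.007]
carrier 0.69 [366.3, 172.7, 395.7, 205.9] [0.567 0.124 0.088]
latch 0.7 [365.4, 171.9, 397.3, 207.5] [0.566 0.13  0.084]
side {'intrinsics': array([[430.00589387,   0.        , 316.23797828],
       [  0.        , 430.00589387, 189.56009417],
       [  0.        ,   0.        ,   1.        ]]), 'origin': array([0.4921541 , 0.8337819 , 0.61943665]), 'orientation': array([-2.10602451, -0.01637367, -3.12691364])}
pan 0.92 [265.2, 182.5, 325.9, 255.7] [0.53  0.02  0.075]
pan 0.81 [381.3, 139.2, 443.9, 191.8] [ 0.233 -0.265  0.06 ]
pan 0.79 [167.9, 149.1,
[... 190 characters left out ...]
 248.0] [0.564 0.137 0.093]
{'time': 0.4, 'joint_positions': array([-1.32810645e+00,  8.72986351e-02,  1.37091768e+00,  1.19910473e-05,
        1.68357944e+00, -1.03098510e-01]), 'qvel': array([-0.00057248, -0.00218332, -0.0024886 , -0.00149467, -0.00285906,
        0.00115357]), 'joint_torque': array([-1.02263039e-03, -3.39509368e+01, -3.02112508e+01,  7.16385129e-02,
        2.57082784e-02, -5.04228876e-05]), 'tool_pos': array([ 0.18640298, -0.51738911,  0.19244135]), 'ee_rot': array([-3.14139185e+00, -3.27544770e-05,  3.45789732e-01]), 'wrist_force': array([-0.37587576,  0.017179  ,  0.16062052]), 'wrist_torque': array([-0.009076  ,  0.007701  , -0.07641597]), 'width': 0.0937185685469282}
```

View pics/scene.png

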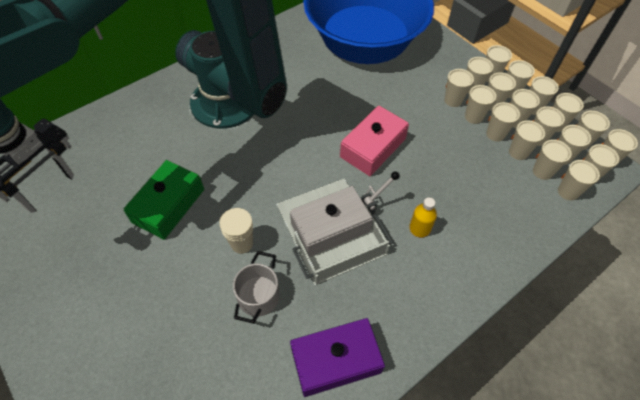

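View pics/side.png

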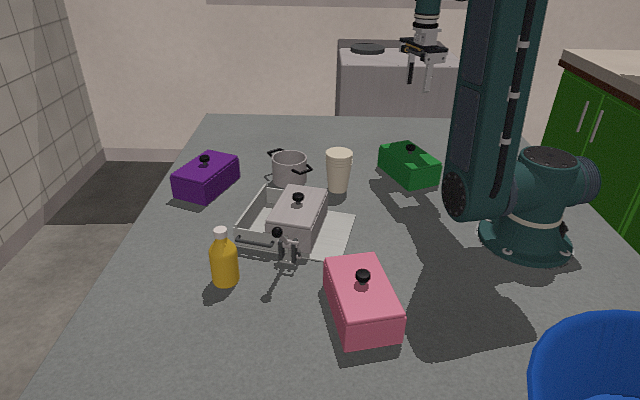

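The steel pan is at scene (331,215), inside the carrier, and its mouth faces up-left towards the robot. The look-alikes are green (165,200), pink (375,140) and purple (338,358). The latch ball is at (395,175). The side view agrees, with the pan at (297,218) and the ball at (277,232). Next I'll fit the carrier and pan poses.

```bash
cat > fit.py <<'E'
from h import *
from scipy.optimize import least_squares
def box(p,lo,hi):
    lo,hi=np.array(lo),np.array(hi);q=np.abs(p-(lo+hi)/2)-(hi-lo)/2
    return np.linalg.norm(np.maximum(q,0),axis=1)+np.minimum(q.max(1),0)
def caps(p,a,b,r):
    a,b=np.array(a),np.array(b);t=np.clip((p-a)@(b-a)/((b-a)@(b-a)),0,1)
    return np.linalg.norm(p-a-t[:,None]*(b-a),axis=1)-r
def sd(P,x,lever=0.0):
    c=np.c_[(P[:,:2]-x[:2])@np.array([[np.cos(x[2]),-np.sin(x[2])],[np.sin(x[2]),np.cos(x[2])]]),P[:,2]]*1000
    q=c-[x[3]*1000,x[4]*1000,4]
    k,s=np.cos(x[5]),np.sin(x[5]); q=np.c_[q[:,0]*k+q[:,1]*s,-q[:,0]*s+q[:,1]*k,q[:,2]]
    a=lever-.7; tip=[-70,112-100*np.sin(a),44+100*np.cos(a)]
    D=[box(c,[-185,-100,0],[65,100,4]),box(c,[-65,92,0],[65,97,50]),box(c,[-65,-97,0],[65,-92,50]),
       box(c,[54,-92,0],[65,92,60]),box(c,[-102,100,0],[-51,124,54]),caps(c,[-70,112,44],tip,5),
       caps(c,tip,np.array(tip)+.01,11),box(q,[-54,-88,0],[54,88,65]),box(q,[-48,-82,60],[48,82,73]),
       box(q,[-14,-14,70],[14,14,97])]
    return np.min(np.abs(D),axis=0)
def fit(Ps,x0,lever=0.0):
    f=lambda x:np.r_[np.minimum(sd(Ps,x,lever),25),(x[5]/.02)*5]
    r=least_squares(f,x0,loss="soft_l1",f_scale=2,x_scale=[.01,.01,.05,.01,.01,.02],diff_step=1e-4)
    return r.x,np.median(f(r.x)),r.cost/len(Ps)
E
python3 - <<'E'
from fit import *
A={}
for n in("scene","side"):
    z=np.load(n+".npz");C=cloud(n,z["d"]);P=C[z["d"]>0]
    k=(np.linalg.norm(P[:,:2]-[.59,-.01],axis=1)<.2)&(P[:,2]>-.01)&(P[:,2]<.14)
    t=P[(np.abs(P[:,2])<.02)];print(n,"table z",np.median(t[:,2]))
    A[n]=P[k&(P[:,2]>.0025)]
for key in(("scene",),("side",),("scene","side")):
    Ps=np.vstack([A[k] for k in key])[::2];best=None
    for yaw in np.arange(-.8,.81,.2):
        for px in(-.04,-.07):
            r=fit(Ps[::3],[.6,-.02,yaw,px,0,0]); best=r if best is None or r[2]<best[2] else best
    x,m,c=fit(Ps,best[0]);print(key,len(Ps),x.round(4),m,c)
for x in [x]:
    np.save("x",x)
    for n in("scene","side"):
        im=np.load(n+".npz")["p"][...,::-1].copy();k,s=np.cos(x[2]),np.sin(x[2])
        W=lambda a:np.array([x[0]+k*a[0]-s*a[1],x[1]+s*a[0]+k*a[1],a[2]])
        for poly in([(-.185,-.1,.004),(.065,-.1,.004),(.065,.1,.004),(-.185,.1,.004)],[(-.065,.092,.05),(.065,.092,.05),(.065,-.092,.05),(-.065,-.092,.05)],[(-.07,.112,.044),(-.07,.176,.12)],[(x[3]+a,x[4]+b,.069) for a,b in((-.054,-.088),(.054,-.088),(.054,.088),(-.054,.088))]):
            cv2.polylines(im,[np.round(proj(n,[W(a) for a in poly])*8).astype(int)],True,(0,0,255),1,cv2.LINE_AA,3)
        u,v=proj(n,[x[0],x[1],.05])[0].astype(int)
        cr=cv2.resize(im[v-70:v+70,u-100:u+100],None,fx=4,fy=4)[:,:800]
        cv2.imwrite(f"pics/fit_{n}.png",cr)
a=[cv2.resize(cv2.imread(f"pics/fit_{n}.png"),None,fx=.5,fy=.5) for n in("scene","side")]
cv2.imwrite("pics/fit.png",np.vstack(a))
for q in("cups","soap","pot"):
    for n in("scene",):
        z=np.load(n+".npz");snapshot(n)
        for s in silhouettes(n,q)[:2]:
            P=cloud(n,z["d"])[s["pixels"]&(z["d"]>0)];print(q,s["confidence"],np.median(P,0).round(3),P.min(0).round(3),P.max(0).round(3))
E
```

```text
scene table z 0.00012410740881885207
side table z -0.0006628856242258951
('scene',) 4480 [ 6.042e-01 -3.220e-02 -2.301e-01 -6.560e-02 -1.000e-04  3.700e-03] 1.4770414567040238 10.045809993300416
('side',) 3319 [ 0.5984 -0.0278 -0.2213 -0.0602 -0.0046 -0.0013] 1.0039463626027683 4.1524121464628285
('scene', 'side') 7798 [ 0.5966 -0.0305 -0.2448 -0.0582 -0.0025  0.0215] 1.3667932053611533 7.729260427868589
cups 0.65 [ 0.455 -0.225  0.112] [ 0.403 -0.256 -0.001] [ 0.477 -0.184  0.12 ]
cups 0.4 [ 0.605 -0.027  0.007] [ 0.395 -0.156 -0.01 ] [0.686 0.216 0.135]
soap 0.8 [0.691 0.149 0.081] [0.653 0.135 0.   ] [0.71  0.241 0.135]
pot 0.94 [ 0.569 -0.264  0.029] [ 0.482 -0.342 -0.006] [ 0.647 -0.176  0.081]
pot 0.58 [ 0.606 -0.027  0.007] [ 0.395 -0.155 -0.006] [0.686 0.159 0.135]
```

View pics/fit.png

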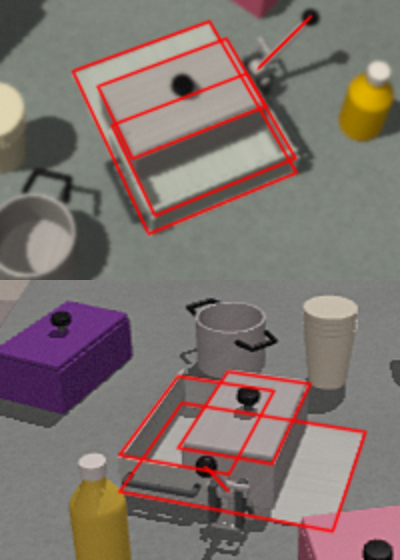

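```bash
cat > mv.py <<'E'
from h import *
X=np.array([.600,-.030,-.23])
def rel(p,rpy=None):
    o=get_obs();r=R.from_euler('xyz',o["ee_rot"]);t=r.inv().apply(np.array(p)-o["tool_pos"])
    a=(r.inv()*R.from_euler('xyz',rpy)).as_rotvec() if rpy is not None else 0
    print("t",t.round(4),"a",np.round(a,4),"F",o["wrist_force"].round(2),"pos",o["tool_pos"].round(4),o["ee_rot"].round(3),"time",o["time"])
def W(a,X=X):
    k,s=np.cos(X[2]),np.sin(X[2]);return np.array([X[0]+k*a[0]-s*a[1],X[1]+s*a[0]+k*a[1],a[2]])
E
python3 -c "
from mv import *
rel(W((-.165,-.002,.25)),[np.pi,0,-.23])"
```

```text
t [ 0.4149 -0.4066 -0.0574] a [ 2.000e-04 -0.000e+00  5.758e-01] F [-0.11  0.24  0.28] pos [ 0.1864 -0.5175  0.1927] [3.141 0.    0.346] time 0.7
```

Call:
step_arm(steps=[{"jaw":1,"tx":0.05,"ty":-0.049,"tz":-0.03,"az":0.07},{"jaw":1,"tx":0.1,"ty":-0.098,"tz":-0.057,"az":0.14},{"jaw":1,"tx":0.15,"ty":-0.147,"tz":-0.057,"az":0.21},{"jaw":1,"tx":0.2,"ty":-0.196,"tz":-0.057,"az":0.28},{"jaw":1,"tx":0.25,"ty":-0.245,"tz":-0.057,"az":0.35},{"jaw":1,"tx":0.3,"ty":-0.294,"tz":-0.057,"az":0.42},{"jaw":1,"tx":0.35,"ty":-0.343,"tz":-0.057,"az":0.5},{"jaw":1,"tx":0.415,"ty":-0.407,"tz":-0.057,"az":0.576}])

```text
invalid input
```

Call:
step_arm(steps=[{"jaw":1,"tx":0,"ty":0,"tz":0}])

```text
invalid input
```

```bash
python3 -c "
from mv import *
rel(W((-.165,-.002,.25)),[np.pi,0,-.23])"
```

```text
t [ 0.4149 -0.4066 -0.0574] a [ 2.000e-04 -0.000e+00  5.758e-01] F [-0.11  0.24  0.28] pos [ 0.1864 -0.5175  0.1927] [3.141 0.    0.346] time 0.7
```

Probably all seven fields are required in each row.

Call:
step_arm(steps=[{"jaw":1,"tx":0.03,"ty":-0.03,"tz":-0.03,"ax":0,"ay":0,"az":0.05},{"jaw":1,"tx":0.415,"ty":-0.407,"tz":-0.057,"ax":0,"ay":0,"az":0.576},{"jaw":1,"tx":0.415,"ty":-0.407,"tz":-0.057,"ax":0,"ay":0,"az":0.576},{"jaw":1,"tx":0.415,"ty":-0.407,"tz":-0.057,"ax":0,"ay":0,"az":0.576},{"jaw":1,"tx":0.415,"ty":-0.407,"tz":-0.057,"ax":0,"ay":0,"az":0.576},{"jaw":1,"tx":0.415,"ty":-0.407,"tz":-0.057,"ax":0,"ay":0,"az":0.576},{"jaw":1,"tx":0.415,"ty":-0.407,"tz":-0.057,"ax":0,"ay":0,"az":0.576},{"jaw":1,"tx":0.415,"ty":-0.407,"tz":-0.057,"ax":0,"ay":0,"az":0.576}])

```text
time: 1.5
tool_pos: [0.3537, -0.1695, 0.2398]
ee_rot: [3.141, -0.001, -0.231]
wrist_force: [1.1, -0.7, -0.7]
width: 0.0942
```

```bash
python3 -c "
from mv import *
rel(W((-.165,-.002,.25)),[np.pi,0,-.23])"
```

```text
t [ 0.0428 -0.19   -0.0102] a [ 0.0005 -0.0014 -0.0009] F [ 1.11 -0.68 -0.68] pos [ 0.3537 -0.1695  0.2398] [ 3.141e+00 -1.000e-03 -2.310e-01] time 1.5
```

Call:
step_arm(steps=[{"jaw":1,"tx":0.043,"ty":-0.19,"tz":0,"ax":0,"ay":0,"az":0},{"jaw":1,"tx":0.043,"ty":-0.19,"tz":0,"ax":0,"ay":0,"az":0},{"jaw":1,"tx":0.043,"ty":-0.19,"tz":0,"ax":0,"ay":0,"az":0},{"jaw":1,"tx":0.043,"ty":-0.19,"tz":0,"ax":0,"ay":0,"az":0},{"jaw":1,"tx":0.043,"ty":-0.19,"tz":0,"ax":0,"ay":0,"az":0},{"jaw":1,"tx":0.043,"ty":-0.19,"tz":0,"ax":0,"ay":0,"az":0}])

```text
time: 2.1
tool_pos: [0.439, 0.0063, 0.2397]
ee_rot: [3.14, -0.001, -0.228]
wrist_force: [1.3, -0.2, 0.4]
width: 0.094
```

```bash
python3 -c "
from mv import *
p,d=snapshot('wrist');cv2.imwrite('pics/w1.png',p[...,::-1])
rel(W((-.165,-.002,.04)),[np.pi,0,-.23])
m=camera_model('wrist');K=m['intrinsics'];print(m)
x=X
def pw(P):
    q=(np.atleast_2d(P)-m['origin'])@camR(m);t=np.arctan2(np.hypot(q[:,0],q[:,1]),q[:,2]);h=np.hypot(q[:,0],q[:,1])
    return np.c_[K[0,2]+K[0,0]*t*q[:,0]/h,K[1,2]+K[1,1]*t*q[:,1]/h]
im=p[...,::-1].copy()
for poly in ([(-.185,-.1,.004),(.065,-.1,.004),(.065,.1,.004),(-.185,.1,.004)],[(-.065,.092,.05),(.065,.092,.05),(.065,-.092,.05),(-.065,-.092,.05)],[(-.07,.112,.044),(-.07,.176,.12)],[(-.115,-.09,.069),(-.115,.086,.069)]):
    cv2.polylines(im,[np.round(pw([W(a) for a in poly])).astype(int)],True,(0,0,255),1,cv2.LINE_AA)
cv2.imwrite('pics/w1.png',im)
"
```

```text
t [-0.0003 -0.0007  0.1998] a [ 0.0014 -0.0012 -0.0004] F [-0.41  0.35 -1.08] pos [0.4389 0.0053 0.2398] [ 3.14e+00 -1.00e-03 -2.30e-01] time 2.15
{'intrinsics': array([[309.70691629,   0.        , 320.94337964],
       [  0.        , 309.70691629, 195.98417532],
       [  0.        ,   0.        ,   1.        ]]), 'origin': array([ 0.50846364, -0.01105907,  0.43212775]), 'orientation': array([ 2.89009781e+00, -2.14620803e-03, -1.80236682e+00])}
```

View pics/w1.png

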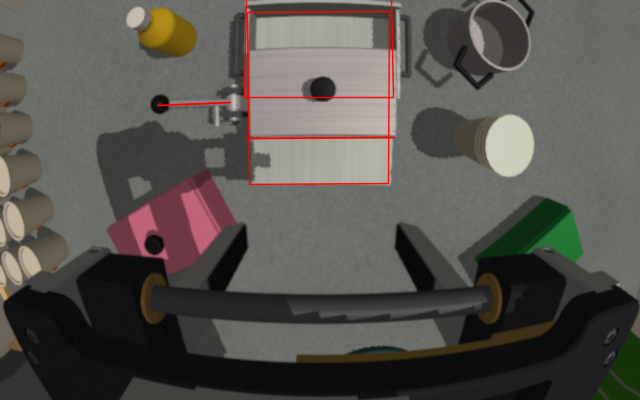

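The wrist view confirms the fit. The steel pan's knob is at (322,88), its front edge is at row 137, and the plate front is at row 184. The latch ball is at (160,104), and the open fingers are clear of everything. Next is the descent in front of the pan.

Call:
step_arm(steps=[{"jaw":1,"tx":0,"ty":0.001,"tz":0.05,"ax":0,"ay":0,"az":0},{"jaw":1,"tx":0,"ty":0.001,"tz":0.1,"ax":0,"ay":0,"az":0},{"jaw":1,"tx":0,"ty":0.001,"tz":0.15,"ax":0,"ay":0,"az":0},{"jaw":1,"tx":0,"ty":0.001,"tz":0.19,"ax":0,"ay":0,"az":0},{"jaw":1,"tx":0,"ty":0.001,"tz":0.2,"ax":0,"ay":0,"az":0},{"jaw":1,"tx":0,"ty":0.001,"tz":0.2,"ax":0,"ay":0,"az":0}])

```text
time: 2.75
tool_pos: [0.4375, 0.0027, 0.0388]
ee_rot: [3.14, 0.002, -0.233]
wrist_force: [0.6, 0.4, 0.0]
width: 0.094
```

Call:
step_arm(steps=[{"jaw":1,"tx":0.01,"ty":0,"tz":0,"ax":0,"ay":0,"az":0},{"jaw":1,"tx":0.02,"ty":0,"tz":0,"ax":0,"ay":0,"az":0},{"jaw":1,"tx":0.03,"ty":0,"tz":0,"ax":0,"ay":0,"az":0},{"jaw":1,"tx":0.04,"ty":0,"tz":0,"ax":0,"ay":0,"az":0},{"jaw":1,"tx":0.05,"ty":0,"tz":0,"ax":0,"ay":0,"az":0},{"jaw":1,"tx":0.058,"ty":0,"tz":0,"ax":0,"ay":0,"az":0},{"jaw":1,"tx":0.065,"ty":0,"tz":0,"ax":0,"ay":0,"az":0}])

```text
time: 3.45
tool_pos: [0.5, -0.0119, 0.0388]
ee_rot: [3.14, 0.006, -0.233]
wrist_force: [-5.7, 1.1, 4.3]
width: 0.0942
```

```bash
python3 -c "
from mv import *
rel(W((-.062,-.002,.04)),[np.pi,0,-.23])"
```

```text
t [ 0.0395 -0.0033 -0.0015] a [ 0.002   0.006  -0.0027] F [-5.74  1.1   4.33] pos [ 0.5    -0.0119  0.0388] [ 3.14   0.006 -0.233] time 3.45
```

Call:
step_arm(steps=[{"jaw":1,"tx":0.008,"ty":0,"tz":0,"ax":0,"ay":0,"az":0},{"jaw":1,"tx":0.014,"ty":0,"tz":0,"ax":0,"ay":0,"az":0},{"jaw":1,"tx":0.02,"ty":0,"tz":0,"ax":0,"ay":0,"az":0},{"jaw":1,"tx":0.026,"ty":0,"tz":0,"ax":0,"ay":0,"az":0},{"jaw":1,"tx":0.032,"ty":0,"tz":0,"ax":0,"ay":0,"az":0}])

```text
time: 3.95
tool_pos: [0.5303, -0.0189, 0.0387]
ee_rot: [3.139, 0.01, -0.232]
wrist_force: [-5.3, 2.2, 5.3]
width: 0.0939
```

Call:
step_arm(steps=[{"jaw":1,"tx":0.003,"ty":0,"tz":0,"ax":0,"ay":0,"az":0},{"jaw":1,"tx":0.005,"ty":0,"tz":0,"ax":0,"ay":0,"az":0}])

```text
time: 4.15
tool_pos: [0.5345, -0.0198, 0.0387]
ee_rot: [3.139, 0.013, -0.232]
wrist_force: [-6.0, 1.4, 4.5]
width: 0.0938
```

Call:
step_arm(steps=[{"jaw":1,"tx":0.003,"ty":0,"tz":0,"ax":0,"ay":0,"az":0},{"jaw":1,"tx":0.004,"ty":0,"tz":0,"ax":0,"ay":0,"az":0}])

```text
time: 4.35
tool_pos: [0.5358, -0.02, 0.0387]
ee_rot: [3.139, 0.02, -0.232]
wrist_force: [-12.2, 2.8, 8.0]
width: 0.0938
```

```bash
python3 -c "
from mv import *
rel(W((-.062,-.002,.04)),[np.pi,0,-.23])"
```

```text
t [ 0.0028 -0.0029 -0.0014] a [ 0.0026  0.0205 -0.002 ] F [-12.18   2.78   8.05] pos [ 0.5358 -0.02    0.0387] [ 3.139  0.02  -0.232] time 4.35
```

Call:
step_arm(steps=[{"jaw":1,"tx":0.003,"ty":0,"tz":0,"ax":0,"ay":0,"az":0},{"jaw":1,"tx":0.005,"ty":0,"tz":0,"ax":0,"ay":0,"az":0}])

```text
time: 4.55
tool_pos: [0.5356, -0.0198, 0.0387]
ee_rot: [3.139, 0.033, -0.232]
wrist_force: [-18.3, 4.6, 14.1]
width: 0.0942
```

```bash
python3 - <<'E'
from mv import *
rel(W((-.062,-.002,.04)),[np.pi,0,-.23])
ims=[]
for n in("scene","side"):
    p,d=snapshot(n);np.savez(n+"2",p=p,d=d)
    u,v=proj(n,[.6,-.03,.05])[0].astype(int)
    ims.append(cv2.resize(p[v-65:v+65,u-90:u+90,::-1],None,fx=3,fy=3,interpolation=cv2.INTER_CUBIC)[:,:540])
cv2.imwrite("pics/home.png",cv2.resize(np.vstack(ims),None,fx=.75,fy=.75))
E
```

```text
t [ 0.003  -0.0027 -0.0014] a [ 0.003   0.0335 -0.0024] F [-18.3    4.56  14.13] pos [ 0.5356 -0.0198  0.0387] [ 3.139  0.033 -0.232] time 4.55
```

View pics/home.png

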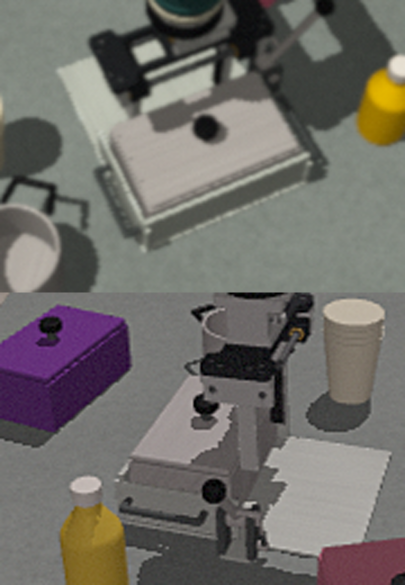

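The pan is home: the scene view shows its back edge flush on the stop. The force rose from 6 to 18 N without any more travel, and the latch is still open. Next I retract and go round to the lever's +y side.

Call:
step_arm(steps=[{"jaw":1,"tx":-0.02,"ty":0,"tz":0,"ax":0,"ay":0,"az":0},{"jaw":1,"tx":-0.05,"ty":0,"tz":0,"ax":0,"ay":-0.03,"az":0},{"jaw":0.5,"tx":-0.06,"ty":0,"tz":-0.03,"ax":0,"ay":-0.03,"az":0},{"jaw":0,"tx":-0.06,"ty":0,"tz":-0.08,"ax":0,"ay":-0.03,"az":0},{"jaw":0,"tx":-0.06,"ty":0,"tz":-0.13,"ax":0,"ay":-0.03,"az":0},{"jaw":0,"tx":-0.06,"ty":0,"tz":-0.18,"ax":0,"ay":-0.03,"az":0},{"jaw":0,"tx":-0.06,"ty":0,"tz":-0.21,"ax":0,"ay":-0.03,"az":0},{"jaw":0,"tx":-0.06,"ty":0,"tz":-0.21,"ax":0,"ay":-0.03,"az":0}])

```text
time: 5.45
tool_pos: [0.4879, -0.0075, 0.257]
ee_rot: [3.14, 0.05, -0.233]
wrist_force: [0.4, -0.5, 0.9]
width: 0.0494
```

```bash
python3 - <<'E'
from fit import *
from mv import rel,W
p,d=snapshot("side");Ps=cloud("side",d)[d>0]
p2,d2=snapshot("scene");P2=cloud("scene",d2)[d2>0]
for Q in(Ps,P2):
    Q=Q[(np.linalg.norm(Q[:,:2]-[.59,-.01],axis=1)<.2)&(Q[:,2]>.0025)&(Q[:,2]<.14)]
    x,m,c=fit(Q,[.6,-.03,-.23,0,0,0]);print(x.round(4),m,c)
rel(W((-.071,.23,.25)),[np.pi,0,-.23])
E
```

```text
[ 5.986e-01 -2.770e-02 -2.002e-01 -3.000e-04 -4.800e-03 -3.370e-02] 0.9714546950604728 4.3201851139564065
[ 6.002e-01 -3.090e-02 -2.355e-01  4.200e-03 -5.000e-04 -1.700e-03] 1.5302596990249384 10.351494525476419
t [ 0.0453 -0.234  -0.0024] a [ 0.0029  0.0605 -0.0025] F [ 0.78 -1.18 -0.51] pos [ 0.4853 -0.0071  0.2511] [ 3.139  0.061 -0.233] time 5.55
```

Call:
step_arm(steps=[{"jaw":0,"tx":0.012,"ty":-0.06,"tz":0,"ax":0,"ay":0.06,"az":0},{"jaw":0,"tx":0.03,"ty":-0.15,"tz":0,"ax":0,"ay":0.06,"az":0},{"jaw":0,"tx":0.045,"ty":-0.234,"tz":0,"ax":0,"ay":0.06,"az":0},{"jaw":0,"tx":0.045,"ty":-0.234,"tz":0,"ax":0,"ay":0.06,"az":0},{"jaw":0,"tx":0.045,"ty":-0.234,"tz":0,"ax":0,"ay":0.06,"az":0},{"jaw":0,"tx":0.045,"ty":-0.234,"tz":0,"ax":0,"ay":0.06,"az":0},{"jaw":0,"tx":0.045,"ty":-0.234,"tz":0,"ax":0,"ay":0.06,"az":0},{"jaw":0,"tx":0.045,"ty":-0.234,"tz":0,"ax":0,"ay":0.06,"az":0}])

```text
time: 6.35
tool_pos: [0.5824, 0.2091, 0.2464]
ee_rot: [3.137, 0.002, -0.234]
wrist_force: [0.5, 0.7, 0.5]
width: 0.0003
```

```bash
python3 - <<'E'
from mv import *
rel(W((-.071,.23,.098)),[np.pi,0,-.23])
p,d=snapshot('wrist');cv2.imwrite('pics/w2.png',p[...,::-1])
E
```

```text
t [ 0.001  -0.0019  0.1484] a [ 0.0045  0.0023 -0.0036] F [0.5  0.66 0.51] pos [0.5824 0.2091 0.2464] [ 3.137e+00  2.000e-03 -2.340e-01] time 6.35
```

View pics/w2.png

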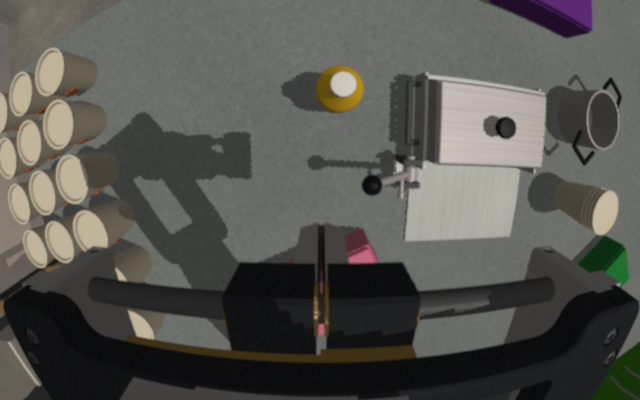

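The wrist view shows the pan home, the latch still open with its ball at (372,185), the shut fingers clear on its left, and the soap at (340,88) clear. Next I lower and push towards carrier −y.

Call:
step_arm(steps=[{"jaw":0,"tx":0,"ty":0,"tz":0.05,"ax":0,"ay":0,"az":0},{"jaw":0,"tx":0,"ty":0,"tz":0.1,"ax":0,"ay":0,"az":0},{"jaw":0,"tx":0,"ty":0,"tz":0.14,"ax":0,"ay":0,"az":0},{"jaw":0,"tx":0,"ty":0,"tz":0.148,"ax":0,"ay":0,"az":0},{"jaw":0,"tx":0,"ty":0,"tz":0.148,"ax":0,"ay":0,"az":0}])

```text
time: 6.9
tool_pos: [0.5813, 0.207, 0.0983]
ee_rot: [3.136, 0.004, -0.236]
wrist_force: [0.1, 0.4, 0.5]
width: 0.0004
```

Call:
step_arm(steps=[{"jaw":0,"tx":0,"ty":0.015,"tz":0,"ax":0,"ay":0,"az":0},{"jaw":0,"tx":0,"ty":0.03,"tz":0,"ax":0,"ay":0,"az":0},{"jaw":0,"tx":0,"ty":0.045,"tz":0,"ax":0,"ay":0,"az":0},{"jaw":0,"tx":0,"ty":0.055,"tz":0,"ax":0,"ay":0,"az":0},{"jaw":0,"tx":0,"ty":0.065,"tz":0,"ax":0,"ay":0,"az":0},{"jaw":0,"tx":0,"ty":0.075,"tz":0,"ax":0,"ay":0,"az":0}])

```text
time: 7.5
tool_pos: [0.5676, 0.1354, 0.1066]
ee_rot: [-3.139, -0.01, -0.234]
wrist_force: [0.7, 0.9, 0.0]
width: 0.0005
```

```bash
python3 - <<'E'
from mv import *
rel(W((-.071,.115,.098)),[np.pi,0,-.23])
p,d=snapshot('side');u,v=proj('side',W((-.07,.14,.08)))[0].astype(int)
cv2.imwrite('pics/s3.png',cv2.resize(p[v-60:v+60,u-80:u+80,::-1],None,fx=4,fy=4))
E
```

```text
t [-0.0017  0.0386  0.0085] a [-0.0021 -0.0096 -0.0041] F [0.67 0.9  0.04] pos [0.5676 0.1354 0.1066] [-3.139 -0.01  -0.234] time 7.5
```

View pics/s3.png

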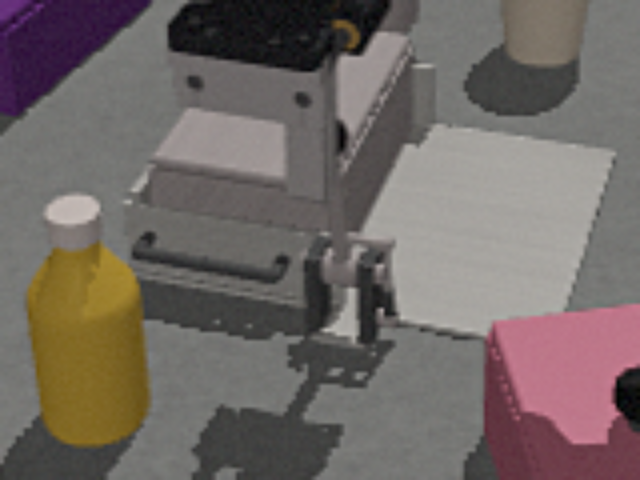

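```bash
python3 - <<'E'
from mv import *
from fit import sd
def inv(P):
    k,s=np.cos(X[2]),np.sin(X[2]);d=P-[X[0],X[1],0];return np.c_[d[:,0]*k+d[:,1]*s,-d[:,0]*s+d[:,1]*k,d[:,2]]*1000
print("tcp",inv(get_obs()["tool_pos"][None]).round(1))
p,d=snapshot('side');C=cloud('side',d);u,v=proj('side',W((-.07,.14,.08)))[0].astype(int)
for yy in range(140,260,20):
    r=v-60+yy//4
    print(yy,[(4*(c-u+80),inv(C[r,c][None])[0].round().astype(int).tolist()) for c in range(u-80+70,u-80+94,2)])
E
```

```text
tcp [[-70.3 150.3 104. ]]
140 [(np.int64(280), [-17, 52, 78]), (np.int64(288), [-20, 48, 76]), (np.int64(296), [-66, 162, 158]), (np.int64(304), [-71, 164, 159]), (np.int64(312), [-74, 161, 158]), (np.int64(320), [-78, 162, 160]), (np.int64(328), [-81, 158, 157]), (np.int64(336), [-82, 147, 151]), (np.int64(344), [-80, 129, 139]), (np.int64(352), [-54, 33, 73]), (np.int64(360), [-56, 26, 68]), (np.int64(368), [-55, 7, 56])]
160 [(np.int64(280), [-23, 69, 76]), (np.int64(288), [-26, 66, 75]), (np.int64(296), [-66, 162, 146]), (np.int64(304), [-70, 162, 146]), (np.int64(312), [-73, 160, 146]), (np.int64(320), [-78, 161, 148]), (np.int64(328), [-81, 158, 146]), (np.int64(336), [-82, 148, 139]), (np.int64(344), [-53, 47, 68]), (np.int64(352), [-56, 40, 64]), (np.int64(360), [-55, 23, 52]), (np.int64(368), [-55, 8, 42])]
180 [(np.int64(280), [-28, 85, 75]), (np.int64(288), [-32, 81, 73]), (np.int64(296), [-65, 162, 134]), (np.int64(304), [-70, 163, 136]), (np.int64(312), [-74, 164, 137]), (np.int64(320), [-78, 162, 136]), (np.int64(328), [-82, 162, 137]), (np.int64(336), [-81, 146, 126]),
[... 609 characters left out ...]
[-37, 86, 50]), (np.int64(304), [-42, 85, 51]), (np.int64(312), [-46, 85, 51]), (np.int64(320), [-51, 84, 52]), (np.int64(328), [-55, 84, 52]), (np.int64(336), [-72, 122, 82]), (np.int64(344), [-75, 116, 79]), (np.int64(352), [-56, 42, 23]), (np.int64(360), [-56, 26, 12]), (np.int64(368), [-56, 12, 1])]
240 [(np.int64(280), [-30, 93, 40]), (np.int64(288), [-34, 91, 39]), (np.int64(296), [-40, 96, 44]), (np.int64(304), [-44, 93, 43]), (np.int64(312), [-49, 93, 44]), (np.int64(320), [-57, 105, 54]), (np.int64(328), [-60, 100, 51]), (np.int64(336), [-70, 117, 65]), (np.int64(344), [-75, 118, 67]), (np.int64(352), [-79, 117, 67]), (np.int64(360), [-84, 117, 69]), (np.int64(368), [-88, 118, 70])]
```

The finger is squarely on the lever, both at x ≈ −71, and the lever is nearly upright. I keep pushing.

Call:
step_arm(steps=[{"jaw":0,"tx":0,"ty":0.01,"tz":0,"ax":0,"ay":0,"az":0},{"jaw":0,"tx":0,"ty":0.02,"tz":0,"ax":0,"ay":0,"az":0},{"jaw":0,"tx":0,"ty":0.03,"tz":0,"ax":0,"ay":0,"az":0},{"jaw":0,"tx":0,"ty":0.04,"tz":0,"ax":0,"ay":0,"az":0},{"jaw":0,"tx":0,"ty":0.045,"tz":0,"ax":0,"ay":0,"az":0},{"jaw":0,"tx":0,"ty":0.045,"tz":0,"ax":0,"ay":0,"az":0}])

```text
time: 8.2
tool_pos: [0.554, 0.0877, 0.1017]
ee_rot: [3.137, -0.001, -0.239]
wrist_force: [0.7, 0.3, -0.6]
width: 0.0001
```

Call:
step_arm(steps=[{"jaw":0,"tx":0,"ty":-0.02,"tz":-0.02,"ax":0,"ay":0,"az":0},{"jaw":0,"tx":0,"ty":-0.04,"tz":-0.06,"ax":0,"ay":0,"az":0},{"jaw":0,"tx":0,"ty":-0.06,"tz":-0.1,"ax":0,"ay":0,"az":0},{"jaw":0,"tx":0,"ty":-0.08,"tz":-0.14,"ax":0,"ay":0,"az":0},{"jaw":0,"tx":0,"ty":-0.1,"tz":-0.18,"ax":0,"ay":0,"az":0},{"jaw":0,"tx":0,"ty":-0.12,"tz":-0.18,"ax":0,"ay":0,"az":0},{"jaw":0,"tx":0,"ty":-0.12,"tz":-0.18,"ax":0,"ay":0,"az":0}])

```text
time: 8.9
tool_pos: [0.583, 0.2077, 0.2822]
ee_rot: [3.139, -0.003, -0.235]
wrist_force: [0.1, -0.5, -0.5]
width: 0.0003
```

```bash
python3 - <<'E'
from fit import *
from mv import rel,W
rel(W((-.07,.2,.25)))
ims=[]
for n in("scene","side"):
    p,d=snapshot(n);Q=cloud(n,d)[d>0];u,v=proj(n,[.6,-.03,.05])[0].astype(int)
    ims.append(cv2.resize(p[v-65:v+65,u-90:u+90,::-1],(405,292),interpolation=cv2.INTER_CUBIC))
    Q=Q[(np.linalg.norm(Q[:,:2]-[.59,-.01],axis=1)<.2)&(Q[:,2]>.0025)&(Q[:,2]<.14)]
    for l in(0.7,2.0,2.27): x,m,c=fit(Q,[.6,-.03,-.23,0,0,0],l);print(n,l,x.round(4),m,c)
cv2.imwrite("pics/end.png",np.vstack(ims))
E
```

```text
t [0.0008 0.0274 0.0323] a 0 F [ 0.12 -0.45 -0.47] pos [0.583  0.2077 0.2822] [ 3.139e+00 -3.000e-03 -2.350e-01] time 8.9
scene 0.7 [ 0.5947 -0.0308 -0.2413  0.0037  0.0007  0.0196] 1.6538296832763848 10.901855317875727
scene 2.0 [ 6.001e-01 -3.190e-02 -2.257e-01  4.100e-03  4.000e-04 -1.120e-02] 1.5413779477302612 10.66034946837323
scene 2.27 [ 6.000e-01 -3.160e-02 -2.297e-01  4.200e-03  2.000e-04 -7.300e-03] 1.4987589925408287 10.534502748036907
side 0.7 [ 5.978e-01 -2.770e-02 -1.960e-01 -2.000e-04 -4.700e-03 -2.820e-02] 1.086297766105146 5.06200423673383
side 2.0 [ 5.979e-01 -2.760e-02 -1.994e-01  4.000e-04 -4.900e-03 -3.390e-02] 1.0302596520838265 4.741792665542274
side 2.27 [ 5.987e-01 -2.760e-02 -2.035e-01 -4.000e-04 -5.000e-03 -3.040e-02] 1.000738855936227 4.429907739829836
```

View pics/end.png

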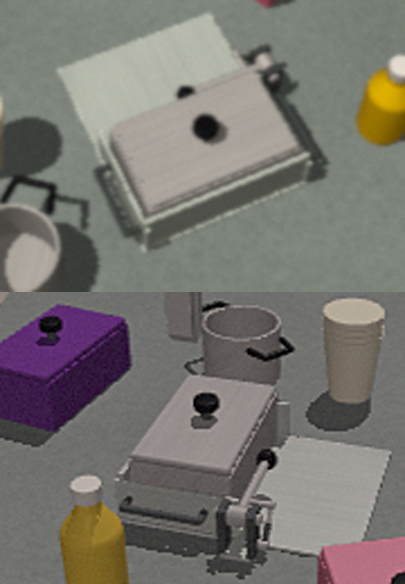

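The lever lies level across the pan's front: the ball is just above the pan edge at crop (186,93) in the scene view and (266,458) in the side view. The arm is clear. I'll check the ball position once more and hand in.

```bash
python3 - <<'E'
from mv import *
p,d=snapshot('side');C=cloud('side',d)
k=(p.max(-1)<60)&(d>0)&(np.linalg.norm(C-W((-.07,.012,.044)),axis=-1)<.04)
c=np.median(C[k],0);s=np.array([-np.sin(-.23),np.cos(-.23)])
print(k.sum(),c.round(3),"carrier y",((c[:2]-X[:2])@s).round(3))
if k.sum()>8 and abs(c[2]-.048)<.012: print(close_job())
E
```

```text
50 [0.531 0.001 0.05 ] carrier y 0.015
the job is handed in; nothing more can be done
None
```

The pan is fully home and the latch is closed. I handed the job in at about 9 s of the 48 s allowed; the hand-in gave no verdict.

- **Push:** I pushed the steel pan with the two open fingers until it met the back stop. The wrist force rose from about 6 N to 18 N with no further movement, while the latch was still open.
- **Latch:** I went round to the lever's +y side with the fingers shut and pushed it over centre. It snapped shut by itself, and I then backed the arm clear.

**Last checks**
- **Latch:** The end ball measures about 15 mm along the carrier's y and 50 mm high, on its visible surface. That fits the closed position of 12 and 44 mm, and the fit was best at the closed angle (2.27) in both cameras.
- **Pan:** The two cameras put the pan at x −0.4 mm (side) and +4.2 mm (scene). They also differ in y by about 5 mm: −5.0 mm from the side, +0.2 mm from the scene. I put both differences down to fit and calibration error, because the rise in force shows the pan met the stop.
- **Bystanders:** The soap, pot and cups looked unmoved in the last views, but I did not measure them.
- **Contact:** The wrist force was close to zero at the end.

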